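# Secure the dish and turn the truffle caddy to the guest

## Robot

A 6-joint arm with a two-finger parallel gripper is mounted at the origin on the work surface. World frame = base frame: x ahead of the robot, y to its left, z up, the work surface at z = 0. Lengths are in m, angles in rad, forces in N, time in s.
With the tool pointing down it reaches from about 0.3 to 0.825 m from the base axis. Payload 5.4 kg.
Tool frame: the origin (TCP) lies at the centre of the arm's flange, where the gripper is bolted on; the fingertips stand 190 mm ahead of it and the grasp point (between the pads) lies 171 mm ahead of it; z points along the fingers, y is the direction in which the jaws open and shut (so a half turn about z gives the same grasp; the last joint's range is limited). The gripper opens to 92 mm and grips with 3 to 60 N. Pads are 20 mm wide; open, the fingers measure 128 mm over their backs; the gripper's body (75 mm by 189 mm) begins 69 mm behind the grasp point.
Start: joints at [0.903, 0.158, 1.597, -0, 1.386, -0.21], TCP at [0.254, 0.516, 0.405] pointing down, gripper open.
Joint ranges: [-2.91, 2.91], [-0.94, 2.29], [0.18, 2.7], [-1.29, 4.43], [0.17, 2.64], [-3, 3]. Speed limits (rad/s): [2.57, 2.57, 3.14, 3.14, 3.14, 3.14].

## Interface

Orientations are given as a 3x3 rotation matrix whose columns are the frame's x, y, z axes.
In Python, from rig import manip gives the robot as it stands.
- The arm moves only by the shell command python3 -m jog 'ROWS' [OPENING] [FORCE]. ROWS is JSON, a list of rows, each a list of 2 entries, a list of its own where there are three numbers: the shift along the tool's x, y, z as a fraction of full scale, then the turn, a rotation vector about the tool's x, y, z as a fraction of full scale. In form: [[[dx, dy, dz], [rx, ry, rz]], ...]. A call has 1 to 10 rows; each row is the pose to reach, as a shift and turn from the pose commanded when the call began, along the tool's axes at that moment; what a row does not reach only later rows make up. Full scale, the value 1, is 0.2 m for a shift and 30 degrees for a turn. A row lasts 1/8 s, in which the tool goes at most 62.5 mm and 10.7 degrees, less where a joint would pass 70% of its speed; a pose out of reach is approached as far as the arm can. A call with a number of a shift or a turn outside -1 to 1 is refused whole. A call with a gripper value outside its range is refused whole. OPENING is the opening, from 0 (shut) to 1 (fully open), set as the call begins (- or left out, the last holds). The fingers move at their own pace and stop on an object; FORCE is the grip in N (left out, the last holds). Time passes only in rows, so rows that repeat a pose let the fingers close. It gives the time, the measured TCP pose, the force and the opening at its end, in the units of the state.
- manip.read_state(): the state, without advancing time (a new reading comes with each control period).
- manip.capture(name): name is "scene" or "top"; returns a dict with "color" (420x560x3 uint8, red, green, blue), "fx", "fy", "cx", "cy" (pixels), "world_from_camera" (4x4, takes a point from camera to world coordinates). Camera axes: x right, y down, z forward; pixel columns grow to the right and rows downward; lengths in m; the calibration is good to about 2 mm. A picture is of the moment at which its call begins. There is no depth.
- manip.close_job(): hands the job in, once; it reports no verdict.
The state is a dict: "clock": time; "qpos": joint angles; "qvel": joint speeds; "joint_torque": joint torques, N m; "tool_pos": TCP position; "tcp_rot": TCP orientation; "force": force on the tool from outside, world axes, zero at the start; "ft_torque": the same for the moment, N m; "finger_gap": opening from 0.0 (shut) to 1.0 (fully open).
Only numpy, scipy, OpenCV 4.12 (cv2) and the standard library are available. Lean on these libraries where they do the work, as an engineer would, in place of code of your own. Each camera call takes 0.05 s, during which the arm holds its last target.

## Task

Lock the dish into the serving caddy by swinging the brass turnbutton round until its tongue lies fully across the dish's rim. Then take the caddy by the middle of its overhead handle, lift it straight up off the marble slab, and in the air over the slab give it a quarter turn, whichever way brings the turnbutton's side to face the guest's mug. Keep it level and smooth so that the loose truffle stays in the middle of the dish, touch neither truffle nor dish, disturb nothing else, and finish while still holding it there, level and still, about 10 cm above the slab.

Things in the scene. Friction and masses are not known exactly. Their poses are not given: they have to be found in the camera images.
- slab: square white marble slab lying on the counter, 280 x 280 mm, 10 mm thick, fixed; origin at the centre of its underside (counter height), z up, x and y along its sides. The caddy stands on it.
- caddy: loose pale wood serving caddy, 0.65 kg (+-20%) with dish and truffle: round board 250 mm across, 18 mm thick, under an overhead handle bar along its y axis. Origin: centre of the board's underside (starts on the slab's top, 10 mm up), z up. Turnbutton on its -x side, at the start towards the robot; fixed brass keeper over the dish's rim at +x. Starts within 5 degrees of the slab's axes.
- handle (a point): middle of the handle bar, 143 mm above the caddy's origin, over the dish's centre: the place to grip. Square-edged bar 224 mm long (caddy y), 14 mm wide (caddy x), 20 mm tall, from 133 to 153 mm above the caddy's origin, on two posts 14 x 12 mm at y = +-106 mm. Axes as the caddy's.
- button_pivot (a point): the turnbutton's pivot, 88 mm from the caddy's centre on its -x side, 38.5 mm above the caddy's origin. Turnbutton: flat brass bar 68 x 12 x 4 mm, upper face 23 mm above the board's top, turning about a vertical pin through its middle; one half is the tongue, on the other stands a round peg. Axes as the caddy's.
- turnbutton (a joint): turnbutton angle, growing counter-clockwise from above. 0: bar along the caddy's y, peg on the +y side, clear of the dish. 1.57: at its stop, tongue over the rim pointing at the dish's centre (caddy +x), peg on the outer side (-x). Starts at 0 to 0.35, turns stiffly (about 0.02 N m, 0.7 N at the peg) and stays where left.
- peg (a point): the turnbutton's upright round brass peg, 10 mm diameter, 24 mm tall, 28 mm from the pivot; this point is half-way up it, 12 mm below its top, 52.7 mm above the caddy's origin. In the caddy's frame: pivot + 28 mm x (-sin q, cos q), q the turnbutton's angle. Push it, or pinch it and turn the fingers with it (a tight pinch that does not turn drags the caddy). All near it is under 23 mm above the board.
- dish: round white shallow dish, 132 mm across, rim 13 mm above its foot, loose on the board between four low lugs (12 mm tall) with 2 mm play; about 0.2 kg. Its inside is a shallow cone rising 6 degrees from the middle. Origin at the centre of its underside.
- dish_centre (a point): middle of the dish's inside, its lowest point, 6 mm above the dish's foot.
- truffle_center (a point): centre of the loose round chocolate truffle, a ball 36 mm across, about 30 g, that rolls freely in the dish and settles in its middle.
- cup: the guest's mug, white, the only one with a ceramic loop handle, 72 mm across, 68 mm tall, loose, about 215 mm from the caddy's centre on the slab's +y or -y side (it changes places with the jug). Origin at the centre of its underside, its handle on its own +y. Leave it alone.
- jug: steel milk jug, 80 mm across, 100 mm tall, loose, on the slab's side opposite the mug. Origin at the centre of its underside. Leave it alone.
- sugar_jar: glass jar with a steel cap, 72 mm across, 100 mm tall, loose, beyond the slab; origin under its centre. Leave it alone.
- syrup: amber bottle, 60 mm across, 190 mm tall, loose, beyond the slab; origin under its centre. Leave it alone.
- biscuits: white plate 140 mm across with three biscuits, 16 mm tall, loose, beyond the slab; origin under its centre. Leave it alone.
- teaspoon: steel teaspoon 140 mm long, lying along its own x on the counter on the slab's +y side, outside the mug or jug; origin under its centre. Leave it alone.
- glass: drinking glass, 66 mm across, 95 mm tall, loose, beyond the slab; origin under its centre. Leave it alone.
Mind the look-alikes: they are no part of the job. What is shaped like the dish but green or pink is not meant.

How it is judged:
By the outcome, as a careful person would: the job done as asked, in the order asked, and still so for the second after the job is handed in, while the arm keeps its last pose, push and grip.
It also fails if it takes over 58 s, if anything falls off the work surface, if the arm or the gripper's body presses on something with over 40 N, if the wrist force passes 120 N, or if a joint passes its speed limit or range.

## Working session

There is one attempt and no reset: what is moved stays moved. The work goes in short steps, Python scripts to look and compute and a shell command to move; the robot and the scene stay as the last step left them, time stands still between calls to the robot, and variables do not carry over. Pictures are saved under pics/ and viewed, and the job is handed in when it is done.

```bash
mkdir -p pics; ls; python3 - <<'E'
from rig import manip
import cv2,numpy as np
s=manip.read_state();print({k:np.round(v,3).tolist() for k,v in s.items()})
for n in("scene","top"):
    c=manip.capture(n);cv2.imwrite(f"pics/{n}0.png",c["color"][:,:,::-1]);print(n,c["fx"],c["fy"],c["cx"],c["cy"],np.round(c["world_from_camera"],4).tolist())
E
```

```text
pics
{'clock': 0.0, 'qpos': [0.903, 0.159, 1.598, -0.0, 1.386, -0.21], 'qvel': [-0.001, -0.001, -0.0, -0.001, 0.0, 0.0], 'joint_torque': [-0.001, -38.557, -32.211, 0.07, 0.038, -0.0], 'tool_pos': [0.254, 0.516, 0.404], 'tcp_rot': [[-0.897, 0.442, -0.001], [0.442, 0.897, -0.001], [0.0, -0.002, -1.0]], 'force': [-0.785, -0.958, 0.43], 'ft_torque': [0.067, -0.007, -0.004], 'finger_gap': 1.002}
scene 455.7522171481744 455.7522171481744 273.69388916987367 207.42953936806992 [[0.3417, 0.6994, -0.6278, 1.1934], [0.9398, -0.2544, 0.2281, -0.2015], [-0.0001, -0.6679, -0.7442, 0.9446], [0.0, 0.0, 0.0, 1.0]]
top 438.5293323233535 438.5293323233535 278.05598176859434 211.3703592713067 [[0.0151, -0.9954, 0.0947, 0.3859], [-0.9997, -0.0131, 0.0214, 0.0496], [-0.0201, -0.0949, -0.9953, 1.2711], [0.0, 0.0, 0.0, 1.0]]
```

View pics/scene0.png

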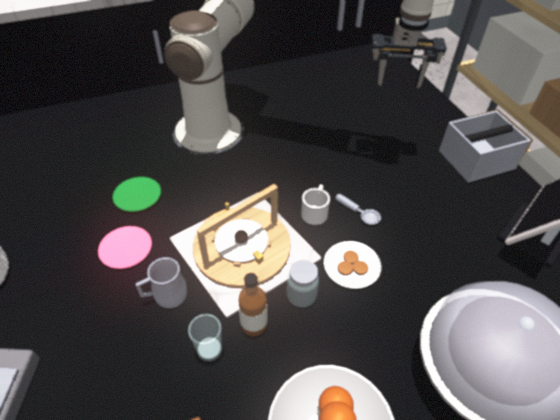

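View pics/top0.png

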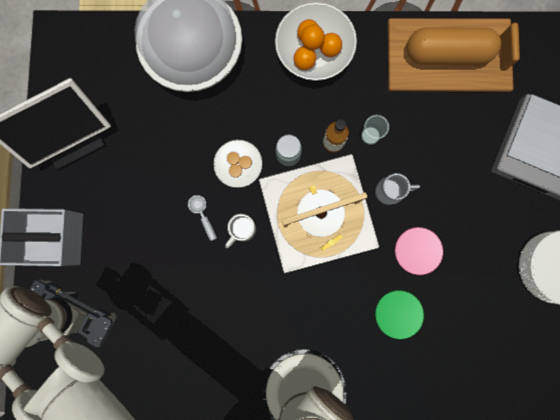

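```bash
python3 - <<'E'
import cv2
a=cv2.imread("pics/top0.png")[145:280,180:440];cv2.imwrite("pics/top0c.png",cv2.resize(a,None,fx=3,fy=3,interpolation=cv2.INTER_CUBIC))
a=cv2.imread("pics/scene0.png")[170:310,165:340];cv2.imwrite("pics/scene0c.png",cv2.resize(a,None,fx=4,fy=4,interpolation=cv2.INTER_CUBIC))
E
```

```text
(no output)
```

View pics/top0c.png

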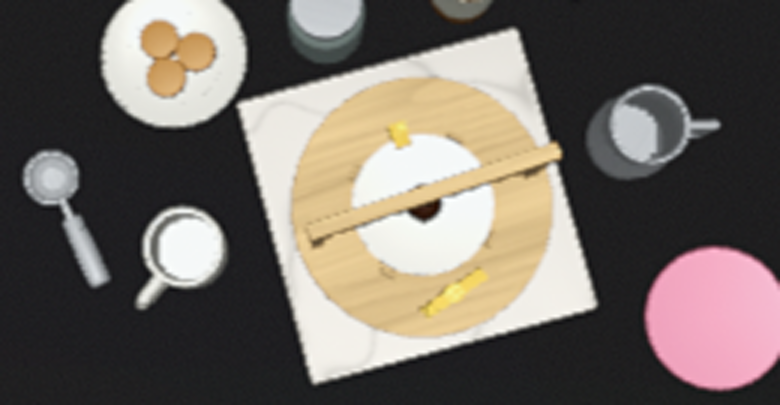

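View pics/scene0c.png

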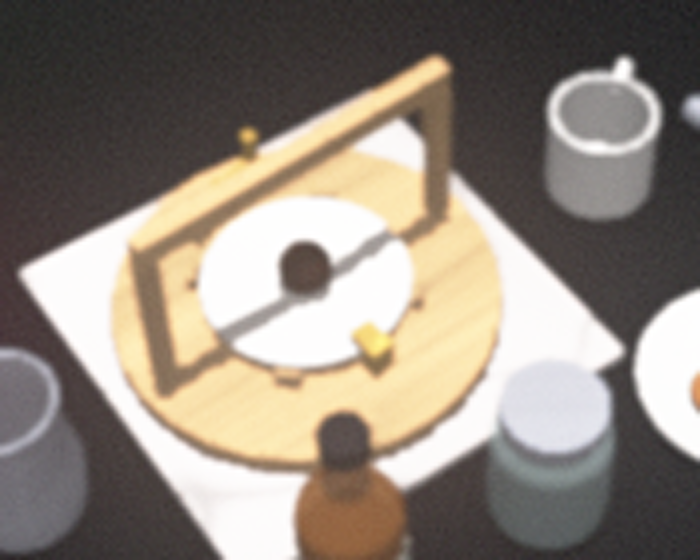

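```bash
cat > h.py <<'E'
import numpy as np,cv2
from rig import manip
def ray(c,uv,z):
    uv=np.atleast_2d(np.asarray(uv,float));T=np.array(c["world_from_camera"])
    d=np.c_[(uv[:,0]-c["cx"])/c["fx"],(uv[:,1]-c["cy"])/c["fy"],np.ones(len(uv))]@T[:3,:3].T
    o=T[:3,3];return o+d*((z-o[2])/d[:,2])[:,None]
def proj(c,P):
    T=np.linalg.inv(np.array(c["world_from_camera"]));p=np.atleast_2d(P)@T[:3,:3].T+T[:3,3]
    return np.c_[p[:,0]/p[:,2]*c["fx"]+c["cx"],p[:,1]/p[:,2]*c["fy"]+c["cy"]]
def hsv(c): return cv2.cvtColor(np.ascontiguousarray(c["color"]),cv2.COLOR_RGB2HSV)
def big(m):
    cs,_=cv2.findContours(m,cv2.RETR_EXTERNAL,cv2.CHAIN_APPROX_NONE);return max(cs,key=cv2.contourArea)
E
python3 - <<'E'
from h import *
c=manip.capture("top");H=hsv(c);roi=np.zeros(H.shape[:2],np.uint8);roi[150:280,255:382]=1
m=((H[...,2]>90)&(roi>0)).astype(np.uint8)
# slab
k=cv2.morphologyEx(m,cv2.MORPH_OPEN,np.ones((5,5),np.uint8));ct=big(k)
box=cv2.boxPoints(cv2.minAreaRect(ct));w=ray(c,box,.01);print("slab",np.round(box,1).tolist(),np.round(w,4).tolist(),w.mean(0),[np.linalg.norm(w[i]-w[i-1]) for i in range(4)],[np.degrees(np.arctan2(*(w[i]-w[i-1])[[1,0]])) for i in range(4)])
# wood + hue stats
wood=((H[...,0]>10)&(H[...,0]<24)&(H[...,1]>60)&(H[...,2]>90)&(roi>0)).astype(np.uint8)
br=((H[...,0]>=22)&(H[...,0]<35)&(H[...,1]>150)&(H[...,2]>110)&(roi>0)).astype(np.uint8)
n,l,st,ce=cv2.connectedComponentsWithStats(br)
for i in range(1,n):
  if st[i,4]>4: print("brass",st[i],ce[i],ray(c,ce[i],.051))
o=c["color"].copy();o[br>0]=(255,0,0);o[(wood>0)]=o[wood>0]//2
cv2.imwrite("pics/m.png",cv2.resize(o[145:280,230:400,::-1],None,fx=4,fy=4,interpolation=0))
s=manip.capture("scene");cv2.imwrite("pics/peg.png",cv2.resize(s["color"][190:260,190:280,::-1],None,fx=8,fy=8,interpolation=0))
cv2.imwrite("pics/cad.png",cv2.resize(c["color"][175:265,265:375,::-1],None,fx=7,fy=7,interpolation=0))
E
```

```text
slab [[258.0, 178.5], [355.1000061035156, 152.3000030517578], [380.6000061035156, 247.10000610351562], [283.5, 273.20001220703125]] [[0.6014, 0.1366, 0.01], [0.6818, -0.1452, 0.01], [0.4072, -0.2174, 0.01], [0.3289, 0.0585, 0.01]] [ 0.50482304 -0.0418455   0.01      ] [np.float64(0.28344089880873097), np.float64(0.2930784487441206), np.float64(0.2838430998418833), np.float64(0.2867709139159353)] [np.float64(16.001826249496588), np.float64(-74.07938839818233), np.float64(-165.27163728570144), np.float64(105.85247386722088)]
brass [310 187   5   6  13] [312.23076923 189.84615385] [[ 0.56383938 -0.01902622  0.051     ]]
brass [336 235   5   4  10] [338.1 236.8] [[ 0.43332902 -0.09166088  0.051     ]]
brass [321 246   4   3   5] [322.4 247. ] [[ 0.40449397 -0.04837197  0.051     ]]
```

View pics/cad.png

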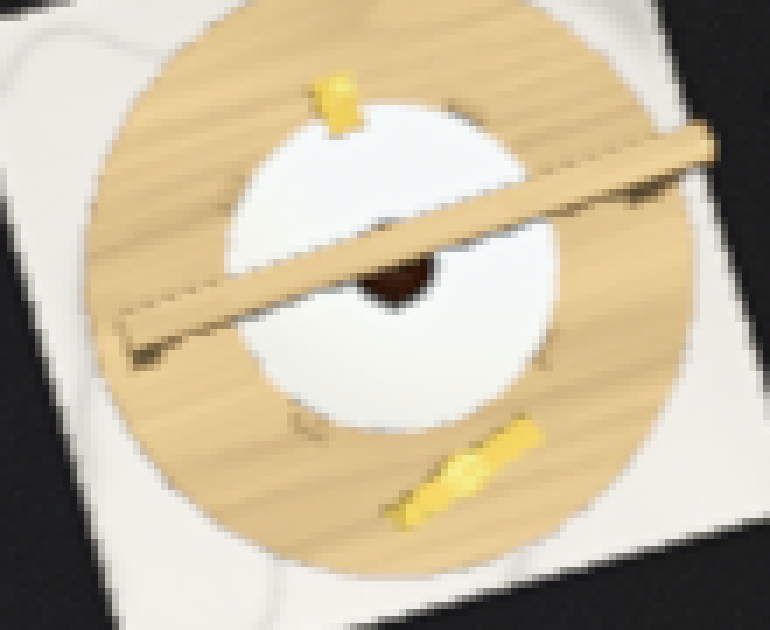

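View pics/peg.png

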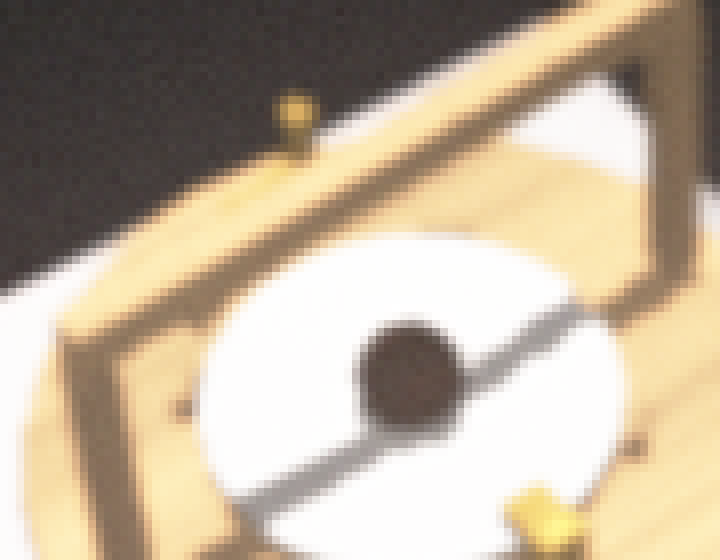

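View pics/m.png

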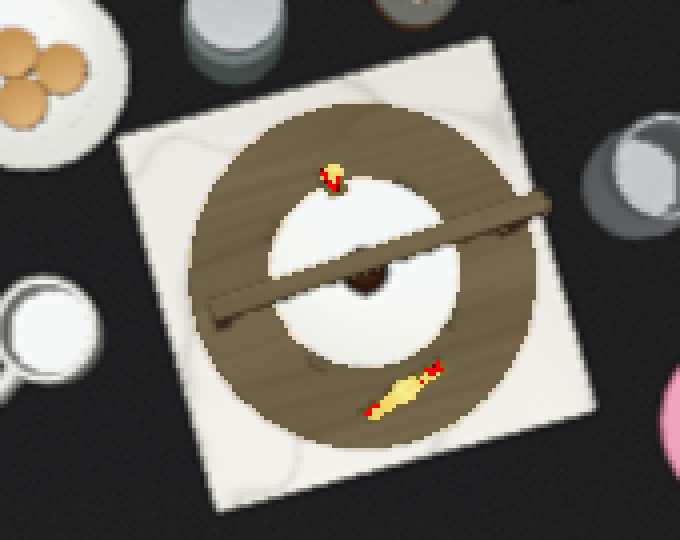

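```bash
python3 - <<'E'
from h import *
c=manip.capture("top");H=hsv(c);s=manip.capture("scene")
wood=((H[...,0]>8)&(H[...,0]<35)&(H[...,1]>45)&(H[...,2]>90)).astype(np.uint8)
wood[:180]=0;wood[262:]=0;wood[:,:268]=0;wood[:,372:]=0
wood=cv2.morphologyEx(wood,cv2.MORPH_CLOSE,np.ones((5,5),np.uint8))
h=cv2.convexHull(big(wood))[:,0];
ct=big(wood)[:,0]+0.0
W=ray(c,ct+0.0,.028)[:,:2]
# robust circle fit
from scipy.optimize import least_squares
f=lambda p:np.hypot(*(W-p[:2]).T)-p[2]
r=least_squares(f,[.5,-.05,.125],loss="soft_l1",f_scale=.001);print("board",r.x,np.median(abs(f(r.x))))
e=lambda P,ox=265,oy=175,k=7:np.array(P)/k+[ox,oy]-.5
for nm,P,z in[("barL",[(120,318),(130,350)],.163),("barR",[(708,122),(717,158)],.163),("pegend",[(403,515)],.051),("tongue",[(532,430)],.051),("boss",[(466,472)],.052)]:
    print(nm,np.round(ray(c,e(P),z),4).tolist())
w=ray(c,e([(120,318),(130,350),(708,122),(717,158)]),.163)
L=w[:2].mean(0);R=w[2:].mean(0);d=L-R;print("handle",(L+R)/2,np.linalg.norm(d),"yaw",np.degrees(np.arctan2(-d[0],d[1])))
print("pegtop scene",ray(s,np.array([[297,108]])/8+[189.5,189.5],.0747))
S=np.array([[227.1-.5,203.0]])
# dish ellipse centre
dm=((H[...,1]<40)&(H[...,2]>150)).astype(np.uint8);dm[:188]=0;dm[240:]=0;dm[:,:296]=0;dm[:,346:]=0
p=big(dm)[:,0]; hull=cv2.convexHull(cv2.findNonZero(dm));D=ray(c,hull[:,0],.041)[:,:2]
f=lambda p:np.hypot(*(D-p[:2]).T)-p[2]
r=least_squares(f,[.5,-.05,.066],loss="soft_l1",f_scale=.001);print("dish",r.x)
print("gripper", proj(c,[.52,-.04,.163]))
E
```

```text
board [ 0.49915758 -0.04310402  0.12148046] 0.0013666587028526023
barL [[0.4696, 0.0641, 0.163], [0.4581, 0.0603, 0.163]]
barR [[0.5438, -0.1482, 0.163], [0.5307, -0.1514, 0.163]]
pegend [[0.4015, -0.0475, 0.051]]
tongue [[0.4358, -0.0983, 0.051]]
boss [[0.4188, -0.0722, 0.052]]
handle [ 0.50056107 -0.04381075  0.163     ] 0.22433471633006458 yaw 19.09876929633109
pegtop scene [[ 0.40357743 -0.0439805   0.0747    ]]
dish [ 0.50103922 -0.04345316  0.066252  ]
gripper [[322.90214959 200.70713219]]
```

Candidates:
- **Dish:** the white one in the caddy, at top-view (322,213). The green (400,315) and pink (419,251) discs are look-alikes.
- **Mug:** white with a ceramic loop, at (241,228), on the +y side. The steel jug at (395,190) is on the opposite side.
- **Turnbutton:** the brass bar at (331,242), with its peg at the left end (323,248).
- **Keeper:** the brass piece at (313,188).

The close crops above confirm these choices.

The mug is on +y, so the quarter turn is clockwise seen from above.

```bash
cat >> h.py <<'E'
C=np.array([.5005,-.0435]);A=np.radians(19.2);EX=np.array([np.cos(A),np.sin(A)]);EY=np.array([-EX[1],EX[0]])
def cad(x,y): return C+EX*x/1e3+EY*y/1e3   # caddy mm -> world
def togo(xy,z,yaw=None):
    s=manip.read_state();R=np.array(s["tcp_rot"]);p=np.array(s["tool_pos"])
    d=R.T@(np.r_[xy,z]-p);y=np.degrees(np.arctan2(R[1,1],R[0,1]))
    print("t",round(s["clock"],2),"pos",p.round(4),"yaw",y.round(2),"F",np.round(s["force"],2),"M",np.round(s["ft_torque"],2),"gap",round(s["finger_gap"],3),"tilt",R[:,2].round(4),"caddy mm",(np.array([EX,EY])@(p[:2]-C)*1e3).round(1))
    print("  shift frac",(d/.2).round(4), "rz frac",None if yaw is None else round(((y-yaw+180)%360-180)/30,4))
E
python3 -m jog '[[[-0.1,-0.1,0],[0,0,0.15]],[[-0.3,-0.3,0],[0,0,0.45]],[[-0.53,-0.52,0],[0,0,0.8]],[[-0.65,-0.65,0],[0,0,1]]]' 0 20
python3 -c "
from h import *
togo(cad(-72,20),.38,-70.8)"
```

```text
clock: 0.8
tool_pos: [0.3138, 0.3397, 0.4047]
tcp_rot: [[-0.551, 0.834, 0.0], [0.834, 0.551, -0.0], [-0.0, 0.0, -1.0]]
force: [1.0, -0.2, 0.5]
finger_gap: 0.59
t 0.8 pos [0.3138 0.3397 0.4047] yaw 33.46 F [ 0.96 -0.18  0.48] M [-0.06  0.02  0.04] gap 0.59 tilt [ 4.e-04 -3.e-04 -1.e+00] caddy mm [-50.3 423.3]
  shift frac [-1.9275 -0.6017  0.1241] rz frac 3.4754
```

```bash
python3 -m jog '[[[-0.2,-0.06,0],[0,0,0.3]],[[-0.45,-0.14,0],[0,0,0.6]],[[-0.7,-0.2,0],[0,0,0.9]],[[-0.8,-0.25,0],[0,0,1]]]' >/dev/null
python3 -c "
from h import *
togo(cad(-72,20),.38,-70.8)"
```

```text
t 1.3 pos [0.3612 0.1789 0.4049] yaw 3.47 F [-0.4   0.06 -0.4 ] M [-0.07  0.08  0.02] gap 0.154 tilt [ 7.e-04 -3.e-04 -1.e+00] caddy mm [-58.4 255.8]
  shift frac [-1.1534  0.2542  0.1248] rz frac 2.4755
```

```bash
python3 -m jog '[[[-0.2,0.04,0],[0,0,0.3]],[[-0.4,0.08,0],[0,0,0.6]],[[-0.6,0.1,0],[0,0,0.9]],[[-0.7,0.13,0],[0,0,1]]]' >/dev/null
python3 -c "
from h import *
togo(cad(-72,20),.38,-70.8)"
```

```text
t 1.8 pos [0.3959 0.0413 0.4048] yaw -26.5 F [0.16 0.31 0.66] M [-0.06  0.15  0.02] gap 0.006 tilt [ 4.e-04 -4.e-04 -1.e+00] caddy mm [-70.9 114.5]
  shift frac [-0.3337  0.3341  0.1243] rz frac 1.4768
```

```bash
python3 -m jog '[[[-0.12,0.12,0],[0,0,0.3]],[[-0.25,0.25,0],[0,0,0.6]],[[-0.33,0.33,0.1],[0,0,0.9]],[[-0.335,0.335,0.12],[0,0,1]]]' >/dev/null
python3 -c "
from h import *
togo(cad(-72,20),.38,-70.8)"
python3 -m jog '[[[0,0,0],[0,0,0.25]],[[0,0,0.1],[0,0,0.476]],[[0,0,0.1],[0,0,0.476]]]' >/dev/null
python3 -c "
from h import *
togo(cad(-72,20),.246,-70.8)
c=manip.capture('scene');cv2.imwrite('pics/s1.png',cv2.resize(c['color'][100:300,130:360,::-1],None,fx=3,fy=3))
"
```

```text
t 2.3 pos [ 0.4262 -0.048   0.3795] yaw -56.5 F [ 0.14  0.01 -0.01] M [ 0.02  0.15 -0.03] gap 0.006 tilt [-2.e-03  6.e-04 -1.e+00] caddy mm [-71.6  20.2]
  shift frac [-0.0021  0.0004 -0.0027] rz frac 0.4766
t 2.67 pos [ 0.4257 -0.0466  0.3594] yaw -70.44 F [ 0.   -0.39  0.14] M [-0.03  0.17  0.01] gap 0.002 tilt [-0.003   0.0013 -1.    ] caddy mm [-71.6  21.7]
  shift frac [-0.0006  0.0095  0.5672] rz frac 0.0119
```

View pics/s1.png

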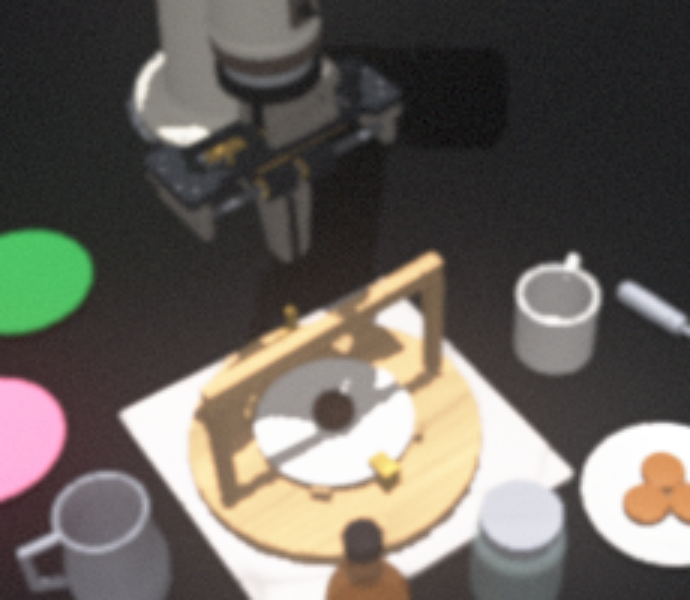

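The fingers are closed, with the jaw axis parallel to the handle. The peg is at about (290,318) in the crop and the gripper is clear of the bar. Descending next to the peg.

```bash
python3 -m jog '[[[0,0,0.15],[0,0,0.01]],[[0,0,0.35],[0,0,0.01]],[[0,0,0.5],[0,0,0.01]],[[0,0,0.54],[0,0,0.01]],[[0,0,0.54],[0,0,0.01]]]' >/dev/null
python3 -c "
from h import *
togo(cad(-72,20),.250,-70.8)
c=manip.capture('scene');cv2.imwrite('pics/s2.png',cv2.resize(c['color'][140:270,180:310,::-1],None,fx=4.5,fy=4.5))
c=manip.capture('top');cv2.imwrite('pics/t2.png',cv2.resize(c['color'][170:270,260:380,::-1],None,fx=5,fy=5))
"
```

```text
t 3.35 pos [ 0.4267 -0.047   0.2535] yaw -70.76 F [-0.83  0.38 -0.22] M [-0.01  0.1  -0.01] gap 0.005 tilt [ 6.e-04 -3.e-04 -1.e+00] caddy mm [-70.8  21. ]
  shift frac [-0.006   0.005   0.0173] rz frac 0.0013
```

View pics/s2.png

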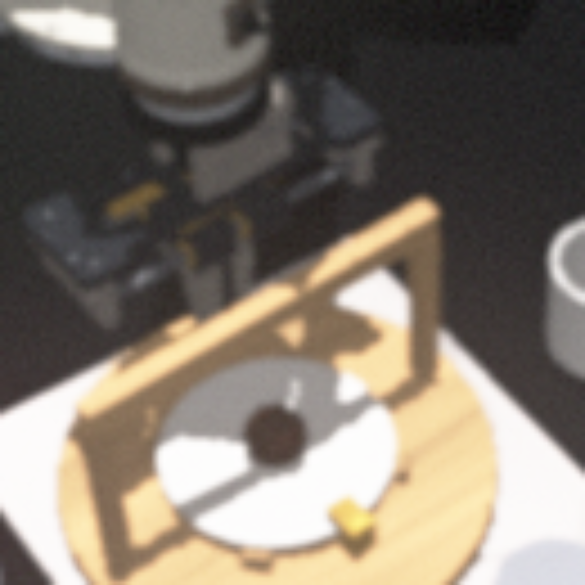

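View pics/t2.png

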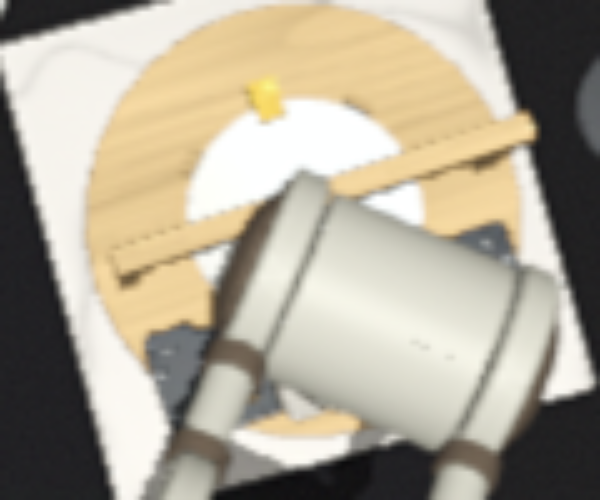

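```bash
python3 -m jog '[[[0,0,0.02],[0,0,0]],[[-0.02,0,0.02],[0,0,0]],[[-0.04,0,0.02],[0,0,0]],[[-0.055,0,0.02],[0,0,0]],[[-0.07,0,0.02],[0,0,0]]]'
python3 -m jog '[[[-0.015,0,0],[0,0,0]],[[-0.03,0,0],[0,0,0]],[[-0.045,0,0],[0,0,0]],[[-0.06,0,0],[0,0,0]],[[-0.06,0,0],[0,0,0]]]'
python3 -c "
from h import *
togo(cad(-97,20),.250,-70.8)"
```

```text
clock: 4.08
tool_pos: [0.4131, -0.0516, 0.249]
tcp_rot: [[0.944, 0.329, 0.001], [0.329, -0.944, -0.0], [0.001, 0.001, -1.0]]
force: [1.1, 0.1, 0.0]
finger_gap: 0.007
clock: 4.7
tool_pos: [0.4017, -0.0554, 0.2488]
tcp_rot: [[0.944, 0.329, 0.0], [0.329, -0.944, -0.0], [0.0, 0.0, -1.0]]
force: [2.1, -0.8, 0.5]
finger_gap: 0.006
t 4.7 pos [ 0.4017 -0.0554  0.2488] yaw -70.82 F [ 2.06 -0.83  0.54] M [-0.18 -0.24  0.  ] gap 0.006 tilt [ 1.e-04 -2.e-04 -1.e+00] caddy mm [-97.3  21.2]
  shift frac [ 0.0013  0.0061 -0.0058] rz frac -0.0007
```

```bash
python3 -m jog '[[[0.04,0,0],[0,0,0]],[[0.05,-0.05,0],[0,0,0]],[[0.05,-0.12,0],[0,0,0]],[[0.05,-0.17,0],[0,0,0]],[[0.05,-0.17,0],[0,0,0]]]' >/dev/null
python3 -c "
from h import *
togo(cad(-114,50),.250,-70.8)
c=manip.capture('scene');cv2.imwrite('pics/s3.png',cv2.resize(c['color'][170:260,180:290,::-1],None,fx=6,fy=6,interpolation=2))
print(proj(c,[np.r_[cad(-88,0)+.028*(-EX*np.sin(q)+EY*np.cos(q)),.0747] for q in (.1,.3,.6,.9,1.05,1.2,1.57)]).round(1).tolist())
"
```

```text
t 5.33 pos [ 0.3995 -0.019   0.2485] yaw -70.72 F [-0.3   1.24  0.56] M [-0.03  0.2   0.05] gap 0.006 tilt [-6.e-04  1.e-04 -1.e+00] caddy mm [-87.3  56.3]
  shift frac [-0.1334  0.0315 -0.0076] rz frac 0.0027
[[225.7, 203.8], [224.1, 202.8], [221.3, 201.8], [218.1, 201.5], [216.5, 201.6], [214.9, 201.9], [211.2, 203.3]]
```

View pics/s3.png

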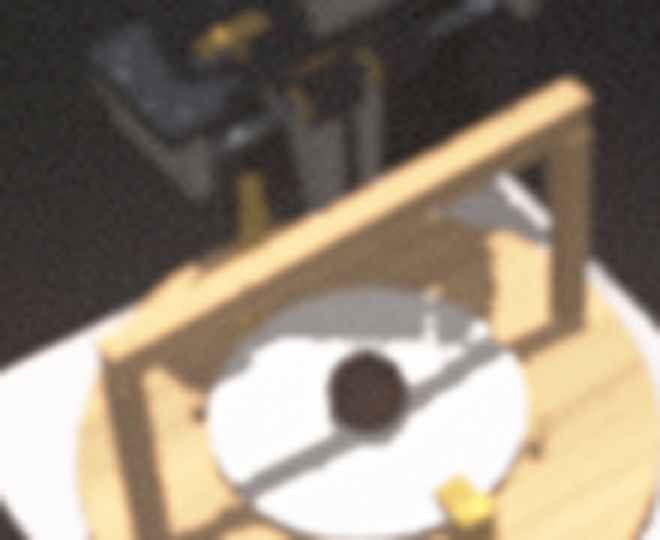

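The peg stands at crop (252,178), so q is roughly 0.85 and phase one worked. The finger block is now on its +y side. Next is the push along caddy −y.

```bash
python3 -m jog '[[[-0.06,0,0],[0,0,0]],[[-0.125,0,0],[0,0,0]],[[-0.13,0.03,0],[0,0,0]],[[-0.13,0.06,0],[0,0,0]],[[-0.13,0.08,0],[0,0,0]],[[-0.13,0.1,0],[0,0,0]],[[-0.13,0.12,0],[0,0,0]],[[-0.13,0.12,0],[0,0,0]]]' >/dev/null
python3 -c "
from h import *
togo(cad(-114,23),.250,-70.8)
c=manip.capture('scene');cv2.imwrite('pics/s4.png',cv2.resize(c['color'][170:260,180:290,::-1],None,fx=6,fy=6,interpolation=2))
"
```

```text
t 6.38 pos [ 0.3838 -0.0515  0.2489] yaw -70.82 F [ 0.15 -0.28  0.9 ] M [-0.05  0.14  0.01] gap 0.005 tilt [ 1.e-03 -6.e-04 -1.e+00] caddy mm [-112.9   30.8]
  shift frac [-0.0055  0.039  -0.0055] rz frac -0.0008
```

View pics/s4.png

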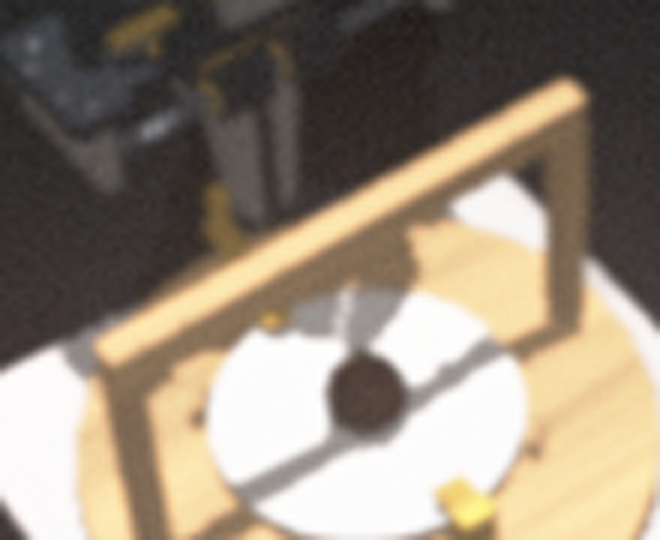

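Peg now at crop (215,190), tongue end at (272,318) over the rim. Almost there, so small steps with force checks.

```bash
for i in 1; do python3 -m jog '[[[0,0.01,0],[0,0,0]],[[0,0.02,0],[0,0,0]],[[0,0.028,0],[0,0,0]],[[0,0.028,0],[0,0,0]]]' | grep force; done
python3 -c "
from h import *
togo(cad(-114,23),.250,-70.8)"
python3 -m jog '[[[0,0.006,0],[0,0,0]],[[0,0.01,0],[0,0,0]],[[0,0.01,0],[0,0,0]]]' | grep force
python3 -c "
from h import *
togo(cad(-114,23),.250,-70.8)
c=manip.capture('scene');cv2.imwrite('pics/s5.png',cv2.resize(c['color'][170:260,180:290,::-1],None,fx=6,fy=6,interpolation=2))
"
```

```text
force: [-0.1, 0.4, -0.3]
t 6.92 pos [ 0.3852 -0.0565  0.2487] yaw -70.82 F [-0.12  0.42 -0.26] M [ 0.09  0.2  -0.01] gap 0.005 tilt [ 0. -0. -1.] caddy mm [-113.1   25.6]
  shift frac [-0.0043  0.013  -0.0065] rz frac -0.0007
force: [-1.0, 2.0, 1.2]
t 7.3 pos [ 0.3858 -0.0583  0.2486] yaw -70.81 F [-1.    1.96  1.23] M [0.29 0.34 0.  ] gap 0.008 tilt [-3.e-04  3.e-04 -1.e+00] caddy mm [-113.2   23.8]
  shift frac [-0.0041  0.0038 -0.0068] rz frac -0.0005
```

View pics/s5.png

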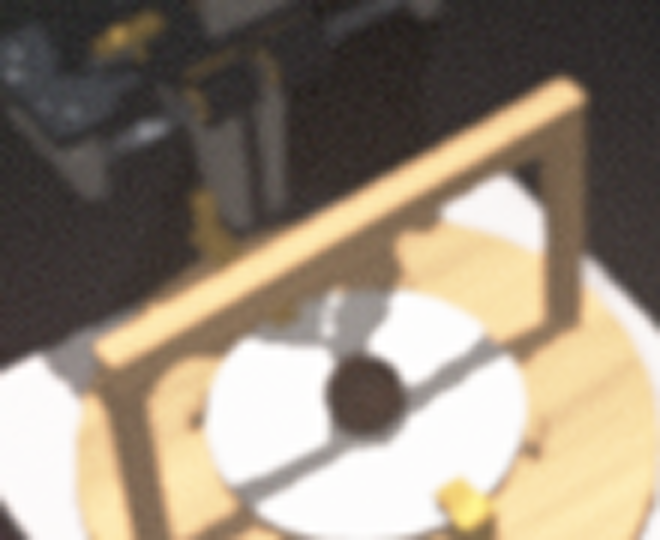

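```bash
python3 -m jog '[[[0,-0.04,0],[0,0,0]],[[0,-0.06,-0.1],[0,0,0]],[[0,-0.06,-0.35],[0,0,0]],[[0,-0.2,-0.6],[0,0,-0.2]],[[0,-0.45,-0.7],[0,0,-0.5]],[[0,-0.7,-0.7],[0,0,-0.8]],[[0,-0.9,-0.7],[0,0,-1]],[[0,-0.95,-0.7],[0,0,-1]]]' .55 >/dev/null
python3 -c "
from h import *
togo(cad(0,0),.40,19.2)
for n in('top','scene'):
  c=manip.capture(n);cv2.imwrite('pics/%s6.png'%n,c['color'][:,:,::-1])
  o=(170,265) if n=='top' else (180,175)
  cv2.imwrite('pics/%s6c.png'%n,cv2.resize(c['color'][o[0]:o[0]+95,o[1]:o[1]+115,::-1],None,fx=6.5,fy=6.5,interpolation=0))
"
```

```text
t 8.35 pos [0.3226 0.1226 0.3889] yaw -40.64 F [-0.02 -0.15 -0.8 ] M [-0.07  0.11 -0.06] gap 0.552 tilt [ 1.5e-03 -3.0e-04 -1.0e+00] caddy mm [-113.4  215.4]
  shift frac [-0.0509  1.2159 -0.054 ] rz frac -1.9945
```

View pics/top6c.png

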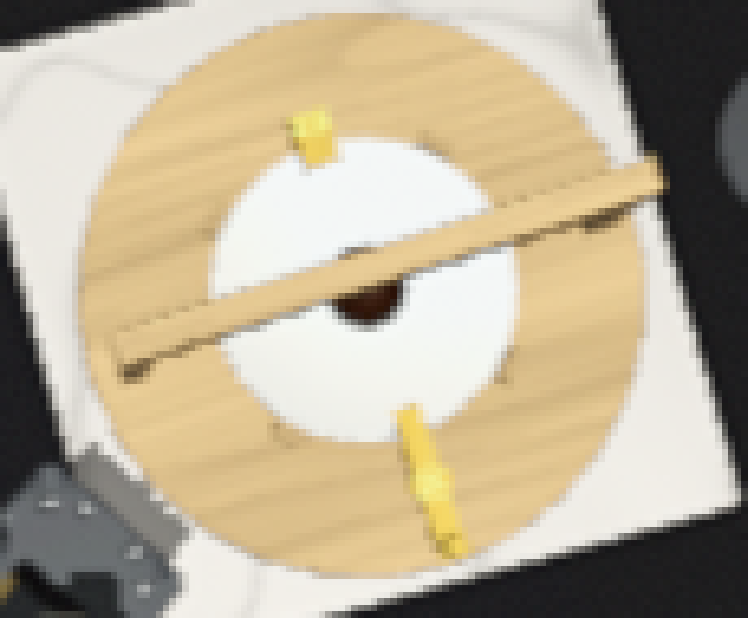

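View pics/scene6c.png

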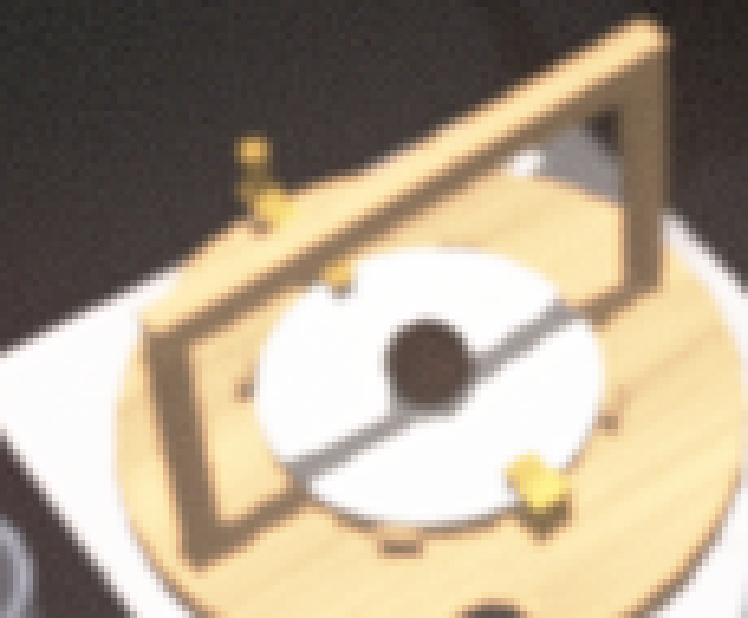

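```bash
python3 - <<'E'
from h import *
c=manip.capture("top")
e=lambda P:np.array(P)/6.5+[264.5,169.5]
w=ray(c,e([(113,337),(124,370),(656,155),(667,190)]),.163);L=w[:2].mean(0);R=w[2:].mean(0);d=L-R
print("handle",(L+R)/2,np.linalg.norm(d),"yaw",np.degrees(np.arctan2(-d[0],d[1])))
t=ray(c,e([(409,413),(456,551),(432,484)]),.051);d=t[0]-t[1];print("tongue dir",np.degrees(np.arctan2(d[1],d[0])),np.linalg.norm(d),t)
k=ray(c,e([(320,148)]),.046);d=k[0]-t[2];print("keeper dir from boss",np.degrees(np.arctan2(d[1],d[0])))
from scipy.optimize import least_squares
H=hsv(c)
# board circle: outer boundary, edge points by saturation along radial rays
P=[]
for a in np.radians(np.arange(0,360,3)):
    rr=np.arange(.105,.14,.0005);pts=np.c_[.5005+rr*np.cos(a),-.0435+rr*np.sin(a),np.full(len(rr),.028)]
    uv=proj(c,pts).astype(np.float32);S=cv2.remap(H[...,1],uv[:,0][None],uv[:,1][None],cv2.INTER_LINEAR)[0].astype(float);V=cv2.remap(H[...,2],uv[:,0][None],uv[:,1][None],cv2.INTER_LINEAR)[0]
    if V.min()<150: continue
    i=np.argmin(np.diff(cv2.GaussianBlur(S[None],(9,1),2)[0]));P.append(pts[i,:2])
P=np.array(P);f=lambda p:np.hypot(*(P-p[:2]).T)-p[2]
r=least_squares(f,[.5,-.0435,.125],loss="soft_l1",f_scale=.001);print("board",r.x,len(P),np.median(abs(f(r.x))))
E
```

```text
handle [ 0.49648134 -0.0442848   0.163     ] 0.22342519458926877 yaw 19.257643874178363
tongue dir 19.086101026092045 0.061755056450658735 [[ 0.44333722 -0.06207614  0.051     ]
 [ 0.38497695 -0.08226934  0.051     ]
 [ 0.41323241 -0.0719881   0.051     ]]
keeper dir from boss 18.52188250757771
board [ 0.49695129 -0.04296611  0.12300717] 88 0.000303041102360839
```

The tongue points along 19.1° and the caddy yaw is 19.3°, so it is at its stop across the rim. The caddy slid about 4 mm and its handle is now at (0.4967, −0.0438). Going to the handle.

```bash
sed -i 's/^C=np.array(\[.5005,-.0435\])/C=np.array([.4967,-.0438])/' h.py
python3 -m jog '[[[0,0.15,-0.05],[0,0,-0.25]],[[0,0.35,-0.05],[0,0,-0.5]],[[0,0.6,-0.05],[0,0,-0.8]],[[0,0.75,-0.05],[0,0,-1]],[[0,0.8,-0.05],[0,0,-1]]]' >/dev/null
python3 -c "
from h import *
togo(cad(0,0),.40,19.2)"
```

```text
t 9.12 pos [0.4455 0.0141 0.3984] yaw -11.13 F [-0.2  0.1  0.2] M [-0.14  0.07  0.  ] gap 0.548 tilt [-9.e-04 -3.e-04 -1.e+00] caddy mm [-29.3  71.6]
  shift frac [-0.2349  0.3071 -0.0082] rz frac -1.011
```

```bash

python3 -m jog '[[[-0.08,0.1,0],[0,0,-0.3]],[[-0.18,0.23,0],[0,0,-0.65]],[[-0.235,0.307,0],[0,0,-1]],[[-0.235,0.307,0],[0,0,-1]],[[-0.235,0.307,0],[0,0,-1]]]' >/dev/null
python3 -c "
from h import *
togo(cad(0,0),.324,19.2)
c=manip.capture('scene');cv2.imwrite('pics/s7.png',cv2.resize(c['color'][90:280,150:350,::-1],None,fx=3,fy=3,interpolation=2))
"
```

```text
t 9.75 pos [ 0.4954 -0.0407  0.3986] yaw 18.96 F [ 0.1  -0.22  0.86] M [-0.04  0.   -0.04] gap 0.552 tilt [-7.e-04  4.e-04 -1.e+00] caddy mm [-0.2  3.3]
  shift frac [-0.0168  0.0013  0.3729] rz frac -0.0081
```

View pics/s7.png

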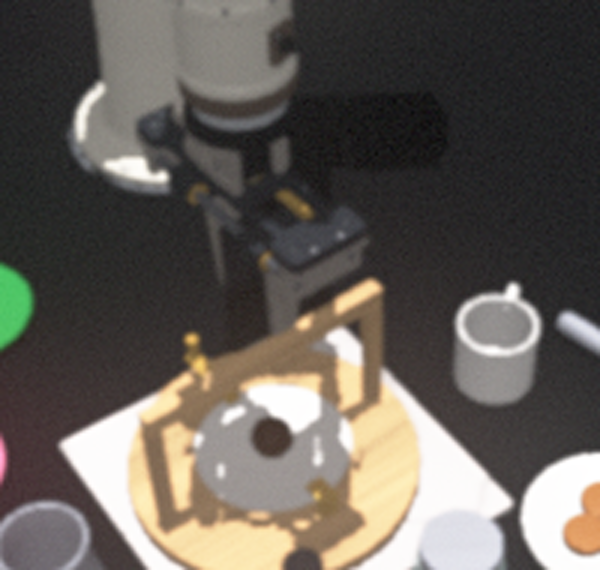

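The open jaws straddle the bar at its middle, crop (270,350). Descending.

```bash

python3 -m jog '[[[-0.017,0.001,0.08],[0,0,-0.008]],[[-0.017,0.001,0.18],[0,0,-0.008]],[[-0.017,0.001,0.28],[0,0,-0.008]],[[-0.017,0.001,0.35],[0,0,-0.008]],[[-0.017,0.001,0.373],[0,0,-0.008]],[[-0.017,0.001,0.373],[0,0,-0.008]],[[-0.017,0.001,0.373],[0,0,-0.008]]]' >/dev/null
python3 -c "
from h import *
togo(cad(0,0),.324,19.2)
c=manip.capture('scene');cv2.imwrite('pics/s8.png',cv2.resize(c['color'][130:280,170:320,::-1],None,fx=4,fy=4,interpolation=2))
"
```

```text
t 10.68 pos [ 0.4976 -0.0444  0.3249] yaw 19.43 F [ 0.01  0.06 -0.2 ] M [-0.1   0.05  0.01] gap 0.549 tilt [ 1.5e-03 -5.0e-04 -1.0e+00] caddy mm [ 0.7 -0.8]
  shift frac [ 0.0043 -0.0034  0.0044] rz frac 0.0076
```

View pics/s8.png

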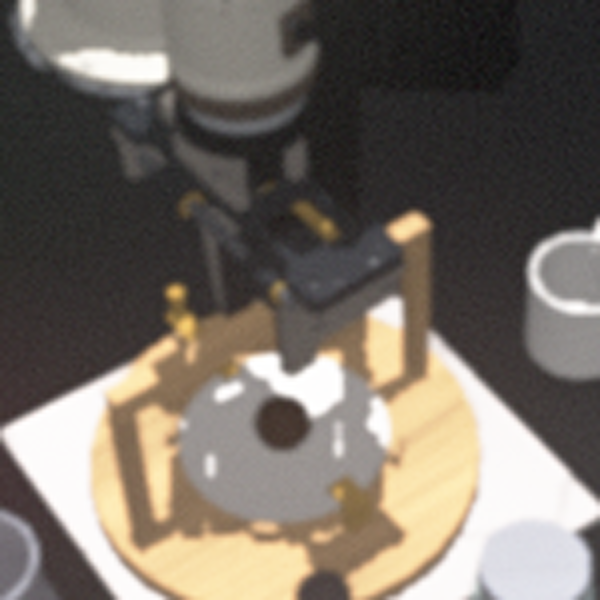

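```bash

python3 -m jog '[[[0,0,0],[0,0,0]],[[0,0,0],[0,0,0]],[[0,0,0],[0,0,0]],[[0,0,0],[0,0,0]]]' 0.22 5 |tail -2
python3 -m jog '[[[0,0,0],[0,0,0]],[[0,0,0],[0,0,0]],[[0,0,0],[0,0,0]],[[0,0,0],[0,0,0]]]' 0 5 |tail -2
python3 -m jog '[[[0,0,0],[0,0,0]],[[0,0,0],[0,0,0]],[[0,0,0],[0,0,0]],[[0,0,0],[0,0,0]]]' 0 50 |tail -2
python3 -c "
from h import *
togo(cad(0,0),.324,19.2)
c=manip.capture('scene');cv2.imwrite('pics/s9.png',cv2.resize(c['color'][130:280,170:320,::-1],None,fx=4,fy=4,interpolation=2))
"
```

```text
force: [-0.7, -0.1, -0.1]
finger_gap: 0.222
force: [2.7, 1.9, -1.0]
finger_gap: 0.147
force: [2.5, 1.7, 0.1]
finger_gap: 0.146
t 12.22 pos [ 0.4974 -0.0443  0.3242] yaw 19.42 F [2.51 1.73 0.11] M [ 0.21 -0.39 -0.2 ] gap 0.146 tilt [ 3.e-04  1.e-04 -1.e+00] caddy mm [ 0.5 -0.7]
  shift frac [ 0.0033 -0.0024  0.001 ] rz frac 0.0075
```

View pics/s9.png

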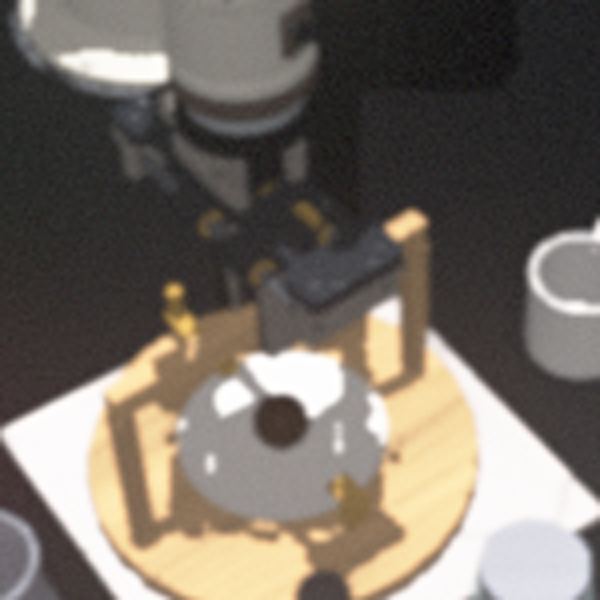

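Gripped: the gap of 0.146 is about 13.4 mm, which matches the bar. Lifting smoothly.

```bash

python3 -m jog '[[[0,0,-0.004],[0,0,0]],[[0,0,-0.012],[0,0,0]],[[0,0,-0.024],[0,0,0]],[[0,0,-0.04],[0,0,0]],[[0,0,-0.06],[0,0,0]],[[0,0,-0.084],[0,0,0]],[[0,0,-0.11],[0,0,0]],[[0,0,-0.14],[0,0,0]],[[0,0,-0.17],[0,0,0]],[[0,0,-0.2],[0,0,0]]]' |tail -2
python3 -m jog '[[[0,0,-0.03],[0,0,0]],[[0,0,-0.06],[0,0,0]],[[0,0,-0.09],[0,0,0]],[[0,0,-0.12],[0,0,0]],[[0,0,-0.15],[0,0,0]],[[0,0,-0.18],[0,0,0]],[[0,0,-0.207],[0,0,0]],[[0,0,-0.231],[0,0,0]],[[0,0,-0.252],[0,0,0]],[[0,0,-0.269],[0,0,0]]]' |tail -2
python3 -m jog '[[[0,0,-0.013],[0,0,0]],[[0,0,-0.022],[0,0,0]],[[0,0,-0.028],[0,0,0]],[[0,0,-0.031],[0,0,0]],[[0,0,-0.031],[0,0,0]],[[0,0,-0.031],[0,0,0]]]' |tail -2
python3 -c "
from h import *
togo(cad(0,0),.424,-70.8)
c=manip.capture('scene');cv2.imwrite('pics/s10.png',cv2.resize(c['color'][60:280,150:350,::-1],None,fx=2.7,fy=2.7,interpolation=2))
"
```

```text
force: [0.1, 0.5, -7.2]
finger_gap: 0.149
force: [-0.4, 0.5, -6.7]
finger_gap: 0.15
force: [0.2, 0.6, -7.1]
finger_gap: 0.144
t 15.53 pos [ 0.4973 -0.0443  0.424 ] yaw 19.43 F [ 0.19  0.56 -7.07] M [-0.07 -0.01 -0.  ] gap 0.144 tilt [-2.e-04  1.e-04 -1.e+00] caddy mm [ 0.4 -0.6]
  shift frac [ 0.0032 -0.002   0.    ] rz frac 3.0077
```

View pics/s10.png

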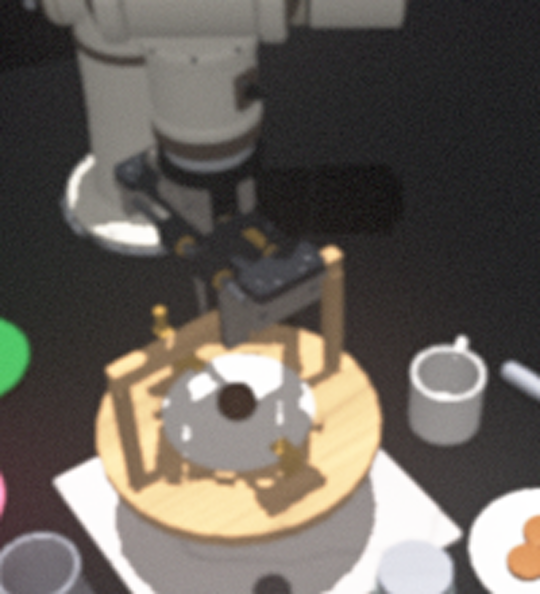

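Airborne and level, with the truffle at crop (237,402) in the middle of the dish. Now a clockwise quarter turn seen from above, which is +90° about tool z.

```bash

python3 -m jog '[[[0,0,0],[0,0,0.006]],[[0,0,0],[0,0,0.018]],[[0,0,0],[0,0,0.036]],[[0,0,0],[0,0,0.06]],[[0,0,0],[0,0,0.09]],[[0,0,0],[0,0,0.126]],[[0,0,0],[0,0,0.168]],[[0,0,0],[0,0,0.216]],[[0,0,0],[0,0,0.27]],[[0,0,0],[0,0,0.33]]]' |tail -2
python3 -m jog '[[[0,0,0],[0,0,0.06]],[[0,0,0],[0,0,0.12]],[[0,0,0],[0,0,0.18]],[[0,0,0],[0,0,0.24]],[[0,0,0],[0,0,0.3]],[[0,0,0],[0,0,0.36]],[[0,0,0],[0,0,0.42]],[[0,0,0],[0,0,0.48]],[[0,0,0],[0,0,0.54]],[[0,0,0],[0,0,0.6]]]' |tail -2
python3 -c "
from h import *
togo(cad(0,0),.424,-70.8)
c=manip.capture('scene');cv2.imwrite('pics/s11.png',cv2.resize(c['color'][60:280,150:350,::-1],None,fx=2.7,fy=2.7,interpolation=2))
"
```

```text
force: [0.6, -0.1, -7.6]
finger_gap: 0.146
force: [0.6, 0.3, -7.6]
finger_gap: 0.144
t 18.07 pos [ 0.4973 -0.0443  0.4241] yaw -8.59 F [ 0.59  0.29 -7.56] M [-0.12  0.01 -0.01] gap 0.144 tilt [-0.  0. -1.] caddy mm [ 0.4 -0.7]
  shift frac [ 0.002  -0.0034  0.0005] rz frac 2.0737
```

View pics/s11.png

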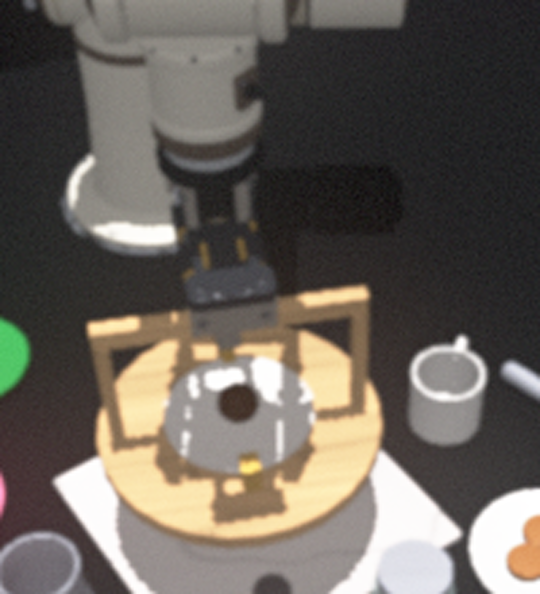

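The direction is right: the keeper moves left, away from the mug, and the truffle is centred. Continuing.

```bash

python3 -m jog '[[[0,0,0],[0,0,0.02]],[[0,0,0],[0,0,0.06]],[[0,0,0],[0,0,0.12]],[[0,0,0],[0,0,0.18]],[[0,0,0],[0,0,0.24]],[[0,0,0],[0,0,0.3]],[[0,0,0],[0,0,0.36]],[[0,0,0],[0,0,0.42]],[[0,0,0],[0,0,0.48]],[[0,0,0],[0,0,0.54]]]' |tail -2
python3 -m jog '[[[0,0,0],[0,0,0.06]],[[0,0,0],[0,0,0.12]],[[0,0,0],[0,0,0.18]],[[0,0,0],[0,0,0.24]],[[0,0,0],[0,0,0.3]],[[0,0,0],[0,0,0.36]],[[0,0,0],[0,0,0.42]],[[0,0,0],[0,0,0.48]],[[0,0,0],[0,0,0.54]],[[0,0,0],[0,0,0.6]]]' |tail -2
python3 -m jog '[[[0,0,0],[0,0,0.06]],[[0,0,0],[0,0,0.12]],[[0,0,0],[0,0,0.18]],[[0,0,0],[0,0,0.24]],[[0,0,0],[0,0,0.3]],[[0,0,0],[0,0,0.36]],[[0,0,0],[0,0,0.42]],[[0,0,0],[0,0,0.48]],[[0,0,0],[0,0,0.54]],[[0,0,0],[0,0,0.6]]]' |tail -2
python3 -m jog '[[[0,0,0],[0,0,0.06]],[[0,0,0],[0,0,0.114]],[[0,0,0],[0,0,0.162]],[[0,0,0],[0,0,0.204]],[[0,0,0],[0,0,0.24]],[[0,0,0],[0,0,0.27]],[[0,0,0],[0,0,0.294]],[[0,0,0],[0,0,0.312]],[[0,0,0],[0,0,0.324]],[[0,0,0],[0,0,0.33]]]' |tail -2
python3 -m jog '[[[0,0,0],[0,0,0]],[[0,0,0],[0,0,0]],[[0,0,0],[0,0,0]],[[0,0,0],[0,0,0]],[[0,0,0],[0,0,0]],[[0,0,0],[0,0,0]]]' |tail -2
python3 -c "
from h import *
togo(cad(0,0),.424,-70.6)
for n in('scene','top'):
  c=manip.capture(n);cv2.imwrite('pics/%s12.png'%n,c['color'][:,:,::-1])
  if n=='scene':cv2.imwrite('pics/s12.png',cv2.resize(c['color'][60:280,150:350,::-1],None,fx=2.7,fy=2.7,interpolation=2))
"
```

```text
force: [-0.5, 0.7, -6.4]
finger_gap: 0.148
force: [0.3, 0.0, -6.3]
finger_gap: 0.146
force: [-0.8, 0.7, -6.9]
finger_gap: 0.153
force: [0.5, 0.2, -7.5]
finger_gap: 0.145
force: [0.5, -0.3, -6.9]
finger_gap: 0.149
t 23.88 pos [ 0.4973 -0.0443  0.4241] yaw -70.57 F [ 0.54 -0.27 -6.91] M [-0.03  0.14  0.04] gap 0.149 tilt [-0. -0. -1.] caddy mm [ 0.4 -0.7]
  shift frac [-0.0021 -0.0033  0.0004] rz frac 0.001
```

View pics/s12.png

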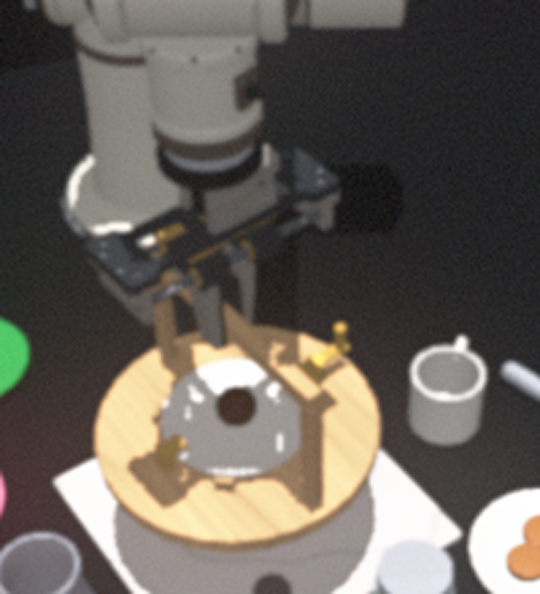

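View pics/top12.png

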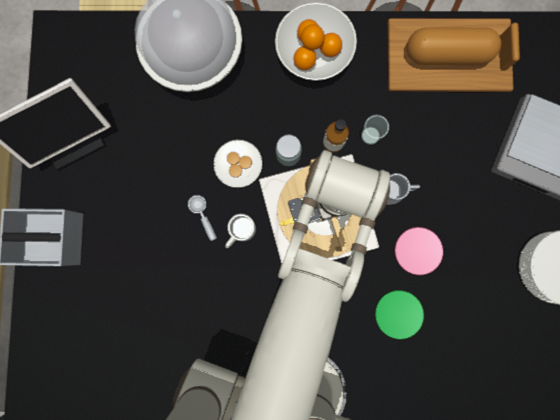

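```bash
python3 - <<'E'
from h import *
c=manip.capture("scene");a=np.linspace(0,2*np.pi,120)
im=cv2.resize(c["color"][150:280,170:310,::-1],None,fx=5.5,fy=4.6 if 0 else 4.5,interpolation=2)
f=np.array([5.5,4.5])
o=np.array([.4973,-.0443])
for r,z,col in((.125,.128,(0,0,255)),(.125,.11,(255,0,0)),(.066,.141,(0,200,0))):
    p=proj(c,np.c_[o[0]+r*np.cos(a),o[1]+r*np.sin(a),np.full(120,z)])
    cv2.polylines(im,[((p-[170,150])*f+2).astype(int)],True,col,1)
p=proj(c,[[*o,.128+.006+.018]]);print("truffle expected px",p)
m=((c["color"].max(2)<70)&(c["color"][...,0]>c["color"][...,2]+5)).astype(np.uint8);m[:190]=0;m[225:]=0;m[:,:222]=0;m[:,255:]=0
n,l,s,ce=cv2.connectedComponentsWithStats(m);print(s[1:],ce[1:])
for x in ce[1:]: print(ray(c,x,.152)-np.r_[o,.152])
cv2.imwrite("pics/o.png",im)
E
```

```text
truffle expected px [[235.06969849 208.51839337]]
[[232 205  12  11  65]
 [238 210   2   1   2]] [[237.26153846 209.32307692]
 [238.5        210.        ]]
[[4.15355899e-03 4.07070038e-03 2.77555756e-17]]
[[7.15635976e-03 6.16242625e-03 2.77555756e-17]]
```

View pics/o.png

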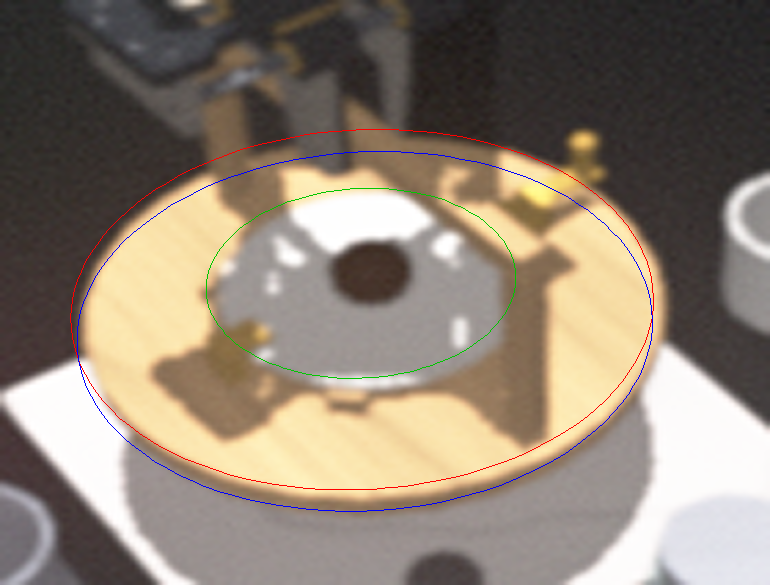

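The board outline matches a level circle at the expected height, apart from the same small offset this camera showed before. The truffle and dish share that offset. Handing in.

```bash
python3 -c "
from h import *
togo(cad(0,0),.424,-70.6)
print(manip.close_job())"
```

```text
t 24.02 pos [ 0.4973 -0.0443  0.4241] yaw -70.57 F [ 0.02 -0.83 -5.96] M [-0.04  0.2   0.04] gap 0.148 tilt [ 1.e-04 -0.e+00 -1.e+00] caddy mm [ 0.4 -0.7]
  shift frac [-0.0021 -0.0033  0.0006] rz frac 0.001
the job is handed in; nothing more can be done
None
```

The dish is locked in, and the job was handed in at about 24 s with the caddy held level about 10 cm above the slab, its turnbutton side facing the guest's mug.

**What I did**
- **Turnbutton:** I pushed the peg round with the closed fingers in two strokes, out and then along, until I felt the stop. The tongue measured 19.1° against the caddy's 19.3°, and it lay over the dish's rim.
- **Lift and turn:** I gripped the middle of the handle bar, set to 50 N, lifted straight up 100 mm and turned it 90° clockwise seen from above.

**Last checks**
- **Pose:** The tool was vertical, still at 0.424 m and 90.0° from where it gripped. It carried about 6–7 N with the jaws still closed on the bar.
- **Truffle and surroundings:** The truffle looked centred in the dish. Nothing else on the counter appeared to have moved, though the arm hid part of the final top view.

**What disagreed**
- **Caddy slid:** Pushing the peg dragged the caddy about 4 mm on the slab, so I measured it again before gripping.
- **Scene camera offset:** The final outlines in the scene view sat about 2 pixels off the prediction. Board, dish and truffle were all shifted the same way, as the peg was at the start, so I read it as calibration error and not tilt.

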